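Put the bottling samples back at their own stations

ROBOT

A 6-joint arm with a two-finger parallel gripper is mounted at the origin on the work surface. World frame = base frame: x ahead of the robot, y to its left, z up, the work surface at z = 0. Lengths are in m, angles in rad, forces in N, time in s.
With the tool pointing down it reaches from about 0.3 to 0.75 m from the base axis. Payload 8.5 kg.
Tool frame: the origin (TCP) lies on the mounting face of the last link; the fingertips stand tip_extent ahead of it and the grasp point (between the pads) lies 155 mm ahead of it (tip_extent is the distance from the TCP to the fingertips, in m); z points along the fingers, y is the line along which they close (so a half turn about z gives the same grasp; the last joint's range is limited). The gripper opens to 85 mm and grips with 20 to 120 N. Pads are 22 mm wide; open, the fingers measure 114 mm over their backs; the gripper's body (76 mm by 85 mm) begins 54 mm behind the grasp point. The pads swing forward as they close: fully open they stand 13 mm farther back than shut.
Start: joints at [-1.543, 0.381, 1.297, -0, 1.464, -0.215], TCP at [0.132, -0.534, 0.405] pointing down, gripper open.
Joint ranges: [-3.11, 3.11], [-0.89, 2.33], [0.22, 2.48], [-1.42, 4.56], [0.17, 2.85], [-2.88, 2.88]. Speed limits (rad/s): [2.39, 2.39, 3.14, 3.14, 3.14, 3.14].

INTERFACE

Orientations are given as a unit quaternion [w, x, y, z].
In Python, from plant import * gives the robot as it stands. Calls block until the motion is done:
- reach(position, orientation): joint-space move of the TCP to a pose.
- servo_line(position, rate=0.15, attitude=None, max_force=None): straight line of the TCP; attitude=None keeps the orientation; rate is the mean speed in m/s. With max_force (N) it stops when the force on the tool has changed by that much, and returns True; else False.
- move_j(angles): joint-space move.
- open_jaws() and close_gripper(newtons=None): open the fingers fully, or close them until they stop; newtons is the grip in N (None keeps the last).
- dwell(seconds).
- solve_ik(position, orientation): joint angles nearest the present ones, or None.
- get_obs(): the state.
- read_camera(name): name is "scene" or "side" or "wrist"; returns the picture (400x640x3 uint8, blue, green, red); there is no depth.
- camera_info(name): a dict with "K" (3x3 intrinsics, pixels), "R" (3x3) and "t" (3): a world point X has camera coordinates R X + t; the wrist camera has in their place "hand_eye" (4x4, takes a point from camera to tool coordinates, whose origin is the TCP and whose axes are the flange's). Camera axes: x right, y down, z forward; pixel columns grow to the right and rows downward; lengths in m; the calibration is good to about 2 mm. A picture is of the moment at which its call begins: read the wrist's pose just before it. camera_info takes no time and is no camera call.
A pose or a line that the arm cannot do raises IKError and nothing moves.
- finish_job(): hands the job in; it is judged then, once.
The state is a dict: "time": time; "qpos": joint angles; "qvel": joint speeds; "joint_torque": joint torques, N m; "eef_pos": TCP position; "orientation": TCP orientation; "force": force on the tool from outside, world axes, zero at the start; "wrist_torque": the same for the moment, N m; "gripper_width": opening from 0.0 (shut) to 1.0 (fully open); "finger_force": force on a finger pad.
Only numpy, scipy, OpenCV 4.12 (cv2) and the standard library are available. Lean on these libraries where they do the work, as an engineer would, in place of code of your own. Each camera call takes 0.05 s, during which the arm holds its last target. There are 200 camera calls.

TASK

The three glass containers on the bottling bench have been left at one another's stations. Put the square flask on the pan of the scale, the tall round bottle on the round capping stand and the short wide-lidded jar in the shallow cardboard tray, each upright and in the middle of its station; a station has room for only one, and the green cutting mat is free for parking one meanwhile. It is glass: keep it upright, set it down gently, do not knock the containers together, and leave the beaker, the tape and the spray bottle where they are.

Things in the scene. Friction and masses are not known exactly. Their poses are not given: they have to be found in the camera images.
- bottle: Tall round clear-glass bottle with a paper band, 120 mm high in all, closed by a matt black plastic screw cap, the smallest cap of the three. Body 62 mm diameter up to 64 mm, shoulder narrowing to a 24 mm neck at 82 mm; cap 30 mm diameter from 96 mm to 120 mm, the place to grip. About 0.24 kg. Origin: centre of its underside; z up along its axis. Starts standing in the carton.
- flask: Square clear-glass flask with a paper label, 100 mm high in all, closed by a matt black plastic screw cap of middle size. Body 60 x 60 mm up to 60 mm, shoulder narrowing to a 28 mm neck at 69 mm; cap 36 mm diameter from 78 mm to 100 mm, the place to grip. About 0.24 kg. Origin: centre of its underside; z up, x and y square to its sides. Starts standing on the capping stand.
- jar: Short round clear-glass jar with a paper band, 70 mm high in all, closed by a wide matt black plastic lid, the widest of the three. Glass 56 mm diameter; lid 60 mm diameter from 48 mm to 70 mm, the place to grip. About 0.2 kg. Origin: centre of its underside; z up along its axis. Starts standing on the scale.
- scale: Bench scale, fixed to the bench: grey plastic base 150 x 130 mm, with a flat square steel pan 116 x 116 mm whose top is 36 mm above the bench, and a small black display strip along one edge (at -x). Origin: on the bench under the centre of the pan; z up. The pan does not sink.
- stand: Capping stand, fixed to the bench: round aluminium plate 120 mm diameter with a black rubber pad and a thin grey ring on it, top 30 mm above the bench; it does not turn. Origin: on the bench under the centre of the plate; z up.
- carton: Shallow open cardboard packing tray, fixed to the bench: 124 x 124 mm outside, 24 mm high, walls 4 mm, white paper liner; inner floor 4 mm above the bench. Origin: on the bench under its centre; z up.
- mat: Square green cutting mat 115 x 115 mm, 5 mm thick, fixed to the bench, empty at the start: the free spot. Origin: on the bench under its centre; z up.
- beaker: Bystander: empty open glass beaker, 72 mm diameter, 85 mm high, standing loose among the stations. Origin: centre of its underside.
- tape: Bystander: yellow roll of tape lying flat and loose, 90 mm outer and 68 mm inner diameter, 30 mm high. Origin: centre of its underside.
- sprayer: Bystander: amber spray bottle with a white pump head, 52 mm diameter, 130 mm high, standing loose. Origin: centre of its underside. Beyond and beside the stations stand other fixed things: a tray of vials, a bin of caps, flat cartons, a steel pot, a large white jug, a clipboard and a marker; within the four stations' area nothing else is taller than 5 mm.
There are look-alikes about, which are no part of the job. Leave any blue or orange look-alike of the stand alone.

How it is judged:
At the end, for the whole second after the job is handed in: The flask stands on the scale's pan, the bottle on the capping stand's plate and the jar on the carton's inner floor, each with its axis within 15 mm of the station's centre, its underside within 4 mm of the height of that surface, upright within 4.5 degrees, at rest and released (horizontal distance between flask and scale below 0.015 m and z of flask in the frame of scale between 0.032 and 0.04 m and angle between each of flask, bottle, jar's own z axis and vertical below 0.08 rad and linear speed of each of flask, bottle, jar below 0.02 m/s and angular speed of each of flask, bottle, jar below 0.2 rad/s and contact force between the fingers and flask below 0.1 N and horizontal distance between bottle and stand below 0.015 m and z of bottle in the frame of stand between 0.026 and 0.034 m and contact force between the fingers and bottle below 0.1 N and horizontal distance between jar and carton below 0.015 m and z of jar in the frame of carton between 0 and 0.008 m and contact force between the fingers and jar below 0.1 N); the robot touches nothing.
It fails at once if a glass container is tipped over or tilted more than 35 degrees (angle between any of flask, bottle, jar's own z axis and vertical above 0.61 rad).
It fails at once if a glass container is slammed, dropped or pressed onto a station or the mat with over 80 N (contact force between any of flask, bottle, jar and scale above 80 N or contact force between any of flask, bottle, jar and stand above 80 N or contact force between any of flask, bottle, jar and carton above 80 N or contact force between any of flask, bottle, jar and mat above 80 N).
It fails at once if two glass containers are knocked together with over 15 N (contact force between bottle and flask above 15 N or contact force between any of bottle, flask and jar above 15 N).
It fails at once if the beaker, the tape or the spray bottle is pushed more than 30 mm away or tipped (distance of any of beaker, tape, sprayer from where it was at the start of the episode above 0.03 m or angle between any of beaker, tape, sprayer's own z axis and vertical above 0.4 rad).
It also fails if it takes over 104 s, if anything falls off the work surface, if the arm or the gripper's body presses on something with over 40 N, if the wrist force passes 120 N, or if a joint passes its speed limit or range.

## Working session

There is one attempt and no reset: what is moved stays moved. The work goes in short steps, each a Python script; the robot and the scene stay as the last script left them, time stands still between calls to the robot, and variables do not carry over. Pictures are saved under pics/ and viewed, at most 14 in all, crops included, and the job is handed in when it is done.

```bash
ls; mkdir -p pics; python3 - <<'E'
from plant import *
import cv2
for n in("scene","side","wrist"):
    cv2.imwrite(f"pics/{n}0.png",read_camera(n))
    print(n,camera_info(n))
o=get_obs();print(o)
try: print(tip_extent)
except Exception as e: print(e)
E
```

```text
pics
scene {'K': array([[504.16142038,   0.        , 323.14290992],
       [  0.        , 504.16142038, 202.64245373],
       [  0.        ,   0.        ,   1.        ]]), 'R': array([[ 0.72555955,  0.68815015, -0.0035649 ],
       [ 0.48648334, -0.51657986, -0.7046128 ],
       [-0.48672096,  0.50950428, -0.70958304]]), 't': array([-0.24687618, -0.28236166,  1.84968255])}
side {'K': array([[470.78842327,   0.        , 317.87752896],
       [  0.        , 470.78842327, 190.38467365],
       [  0.        ,   0.        ,   1.        ]]), 'R': array([[-0.95627108, -0.29195721,  0.01751036],
       [-0.2212032 ,  0.68276042, -0.69635289],
       [ 0.19134987, -0.66977548, -0.71748591]]), 't': array([0.41202603, 0.25991525, 1.41122301])}
wrist {'K': array([[348.32501516,   0.        , 316.98869827],
       [  0.        , 348.32501516, 203.6767407 ],
       [  0.        ,   0.        ,   1.        ]]), 'hand_eye': array([[-1.05958382e-04, -9.47514979e-01, -3.19711361e-01,
         8.17659440e-02],
       [ 9.99999978e-01, -1.58057480e-04,  1.37009364e-04,
         1.22737601e-04],
       [
[... 173 characters left out ...]
0.15, 'qpos': array([-1.54332348e+00,  3.81042548e-01,  1.29802432e+00, -1.71161639e-06,
        1.46361645e+00, -2.15278536e-01]), 'qvel': array([ 0.001651  , -0.00105156, -0.00185617, -0.00011372,  0.00184404,
       -0.00040202]), 'joint_torque': array([ 3.42641812e-03, -4.48628283e+01, -2.31343514e+01, -1.01454029e-04,
        3.78696437e-03, -3.80413167e-05]), 'eef_pos': array([ 0.13221387, -0.53383496,  0.40427383]), 'orientation': array([-5.43010809e-04,  9.92642851e-01,  1.21077966e-01,  5.02860503e-05]), 'force': array([ 0.39157497, -0.04575623,  0.00814233]), 'wrist_torque': array([0.04509275, 0.01823868, 0.01955709]), 'finger_force': 0.0, 'gripper_width': 0.997662355913781}
0.1734
```

View pics/scene0.png

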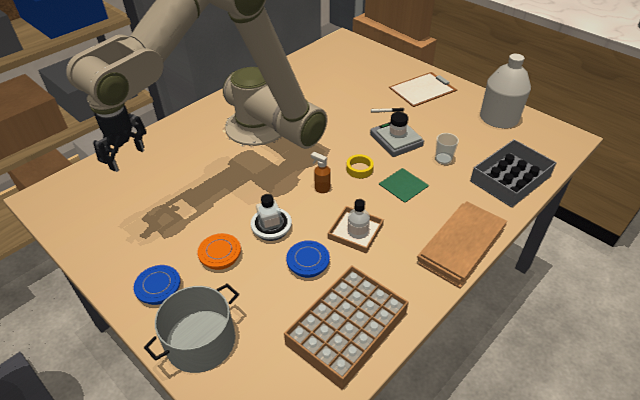

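View pics/side0.png

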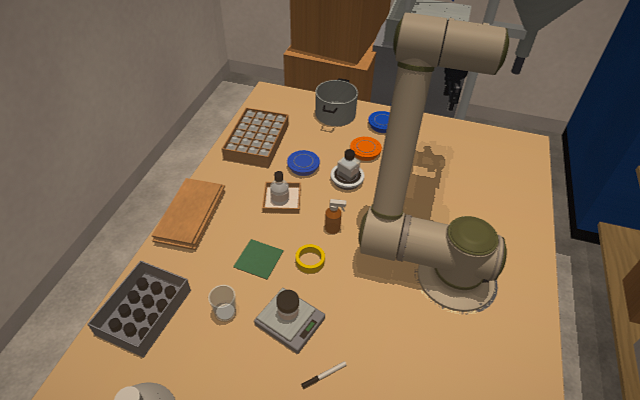

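Scene view: the flask is on the aluminium stand at (271,220), the bottle in the carton at (357,225), the jar on the scale at (398,132) and the mat at (404,184). The stand look-alikes are blue (158,285), blue (308,258) and orange (220,251). Only the grey and black plate at (271,222) fits the description, and it carries the flask. Next I'll triangulate roughly, then plan wrist views.

```bash
cat > h.py <<'E'
from plant import *
import numpy as np, cv2
from scipy.spatial.transform import Rotation as Rn
def ray(name,px,pose=None):
    c=camera_info(name);K=c["K"]
    d=cv2.undistortPoints(np.array([[px]],float),K,None)[0,0];d=np.array([d[0],d[1],1.])
    if name=="wrist":
        p,q=pose;T=np.eye(4);T[:3,:3]=Rn.from_quat(np.roll(q,-1)).as_matrix();T[:3,3]=p
        T=T@c["hand_eye"];return T[:3,3],T[:3,:3]@d/np.linalg.norm(d)
    return -c["R"].T@c["t"],c["R"].T@d/np.linalg.norm(d)
def plane(r,z): o,d=r;return o+d*(z-o[2])/d[2]
def tri(rays):
    A=[];b=[]
    for o,d in rays: M=np.eye(3)-np.outer(d,d);A.append(M);b.append(M@o)
    A=np.vstack(A);b=np.hstack(b);x=np.linalg.lstsq(A,b,rcond=None)[0]
    return x,np.sqrt(np.mean((A@x-b)**2))
def quat(yaw):
    # tool down; tool x at angle yaw in world xy
    c,s=np.cos(yaw),np.sin(yaw)
    q=Rn.from_matrix(np.array([[c,s,0],[s,-c,0],[0,0,-1.]])).as_quat();return np.roll(q,1)
E
python3 - <<'E'
from h import *
np.set_printoptions(precision=4,suppress=True)
P=dict(flaskcap=((267,199),(349,155)),bottlecap=((359,204),(279,176)),jarlid=((400,118),(288,296)),mat=((404,184),(259,258)),
 tape=((360,166),(310,258)),beakertop=((447,140),(222,296)),sprayertop=((321,156),(337,204)),carton=((356,230),(282,197)))
for k,(a,b) in P.items(): print(k,*tri([ray("scene",a),ray("side",b)]))
o=get_obs();print(Rn.from_quat(np.roll(o["orientation"],-1)).as_matrix())
E
```

```text
flaskcap [ 0.413  -0.3024  0.1198] 0.0007782089845212453
bottlecap [ 0.6077 -0.1366  0.1137] 0.00013331244448246747
jarlid [0.4344 0.2741 0.105 ] 0.0018426789705358823
mat [0.5857 0.1167 0.0036] 0.000971116331051808
tape [0.4339 0.0768 0.0149] 0.0006651572168904653
beakertop [0.6056 0.312  0.0808] 4.572050478897606e-05
sprayertop [ 0.3934 -0.0667  0.1223] 0.0007474261150864001
carton [ 0.6052 -0.1422  0.0083] 0.0011172922016236353
[[ 0.9707  0.2404 -0.    ]
 [ 0.2404 -0.9707  0.0011]
 [ 0.0002 -0.0011 -1.    ]]
```

```bash
python3 - <<'E'
from h import *
import pickle
T=dict(flask=(.413,-.302),bottle=(.607,-.139),mat=(.586,.117),jar=(.434,.274))
D={}
for k,(x,y) in T.items():
    yaw=np.arctan2(y,x);u=np.array([-np.sin(yaw),np.cos(yaw)])
    for i,s in enumerate((-.05,.05)):
        p=np.r_[np.array([x,y])+s*u-.02*np.array([np.cos(yaw),np.sin(yaw)]),.40]
        try: reach(list(p),list(quat(yaw)))
        except IKError as e: print(k,i,e);continue
        dwell(.3);o=get_obs();D[k,i]=(o["eef_pos"],o["orientation"],read_camera("wrist"))
print(get_obs()["time"],get_obs()["qpos"])
pickle.dump(D,open("D.pkl","wb"))
m=np.vstack([np.hstack([D[k,i][2] for i in(0,1)]) for k in T])
cv2.imwrite("pics/m1.png",cv2.resize(m[:800],(800,500)));cv2.imwrite("pics/m2.png",cv2.resize(m[800:],(800,500)))
E
```

```text
8.1167 [ 4.23544071e-01  2.89546745e-01  1.45096306e+00 -6.37167842e-05
  1.40113387e+00  1.43244307e+00]
```

View pics/m1.png

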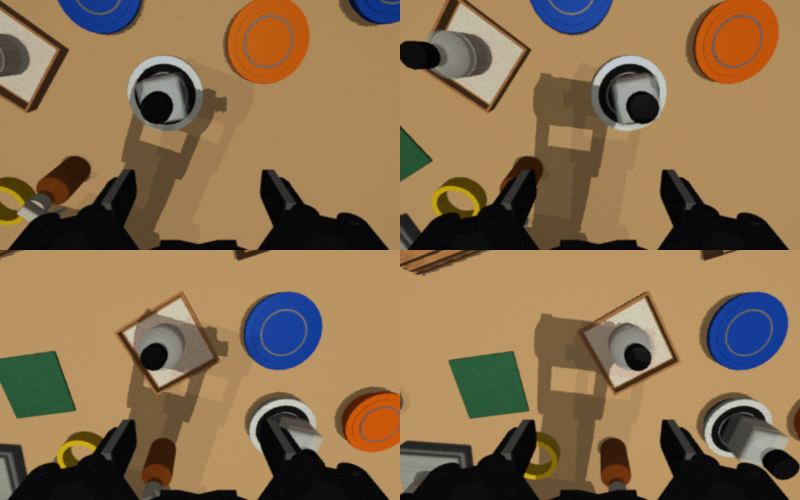

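View pics/m2.png

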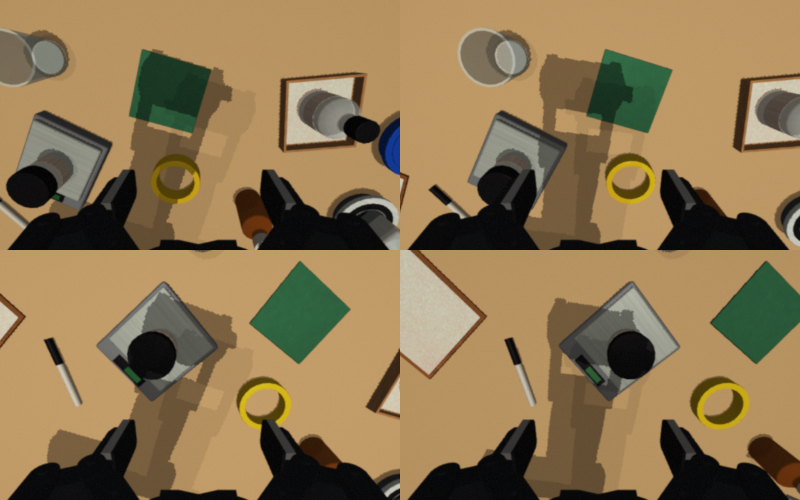

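Montage (scale 1/1.6): the flask's cap is over the white-rimmed stand, the bottle is in the carton, the mat is empty and the jar lid is on the scale. The blue and orange plates lie nearby. I'll check enlarged crops with candidate contours.

```bash
python3 - <<'E'
from h import *
import pickle
D=pickle.load(open("D.pkl","rb"))
C=[("flask",0,170,60),("bottle",0,160,50),("jar",0,140,30)]
out=[]
for k,i,x,y in C:
    im=D[k,i][2][y:y+220,x:x+200]
    out.append(cv2.resize(im,(264,290),interpolation=cv2.INTER_CUBIC))
    hsv=cv2.cvtColor(im,cv2.COLOR_BGR2HSV)
    for px in {"flask":[(40,90),(45,75),(20,150)],"bottle":[(20,100),(120,190),(75,40),(25,75),(110,160),(50,60)],"jar":[(40,120),(100,60),(180,40)]}[k]:
        print(k,px,hsv[px[1],px[0]])
top=np.hstack(out)
out=[]
for k,i,x,y in C:
    im=D[k,i][2][y:y+220,x:x+200]
    out.append(cv2.resize(cv2.cvtColor(cv2.cvtColor(im,cv2.COLOR_BGR2HSV)[...,1],cv2.COLOR_GRAY2BGR),(264,290)))
cv2.imwrite("pics/c1.png",np.vstack([top,np.hstack(out)]))
E
```

```text
flask (40, 90) [ 33  18 128]
flask (45, 75) [ 34  16 131]
flask (20, 150) [ 17 118 173]
bottle (20, 100) [ 17 119 188]
bottle (120, 190) [ 17 124 101]
bottle (75, 40) [ 17 117 186]
bottle (25, 75) [ 17 118 188]
bottle (110, 160) [ 17  61 188]
bottle (50, 60) [ 17 119 187]
jar (40, 120) [ 23   9 109]
jar (100, 60) [ 37  20 116]
jar (180, 40) [ 18 117 194]
```

View pics/c1.png

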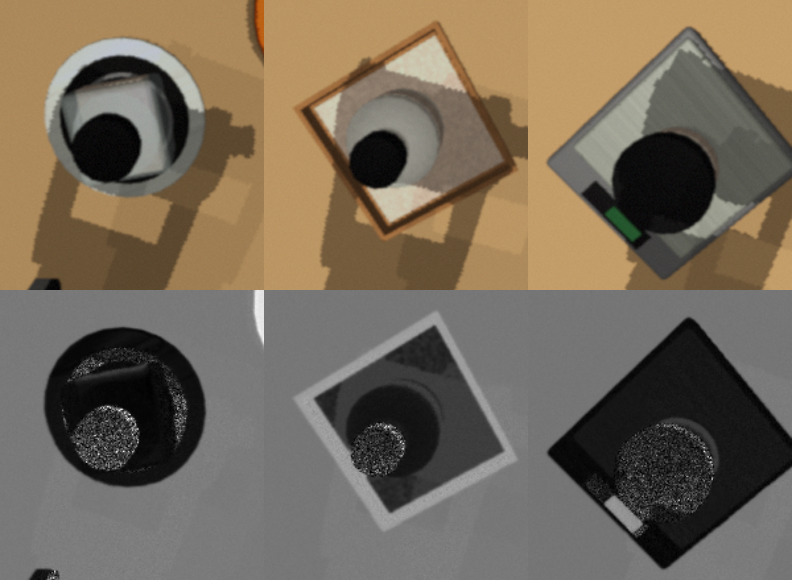

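The crops confirm it: the flask with the mid-size cap is on the grey and black stand, the bottle with the small cap is in the brown carton, and the jar with the wide lid is on the scale with its display at lower left. Saturation separates all of them from the bench.

```bash
cat >> h.py <<'E'
def blob(m,guess,big=300):
    m=cv2.morphologyEx(m.astype(np.uint8),cv2.MORPH_OPEN,np.ones((3,3)))
    cs=[c for c in cv2.findContours(m,cv2.RETR_EXTERNAL,cv2.CHAIN_APPROX_NONE)[0] if cv2.contourArea(c)>big]
    return cv2.convexHull(min(cs,key=lambda c:-cv2.pointPolygonTest(c,tuple(map(float,guess)),True)))
def project(X,pose):
    c=camera_info("wrist");p,q=pose;T=np.eye(4);T[:3,:3]=Rn.from_quat(np.roll(q,-1)).as_matrix();T[:3,3]=p
    x=np.linalg.inv(T@c["hand_eye"])@np.r_[X,1];x=c["K"]@x[:3];return x[:2]/x[2]
def quadc(h): # quad corners and diagonal crossing, from the min area rect's neighbourhood
    for e in np.linspace(2,25,40):
        a=cv2.approxPolyDP(h,e,True)[:,0]
        if len(a)<=4: break
    a=a.astype(float);L=np.cross(np.c_[a[[0,1]],[1,1]],np.c_[a[[2,3]],[1,1]]);x=np.cross(*L)
    return a,x[:2]/x[2]
def masks(im):
    b=cv2.GaussianBlur(im,(5,5),0);h=cv2.cvtColor(b,cv2.COLOR_BGR2HSV).astype(int)
    return dict(dark=(h[...,2]<40),grey=(h[...,1]<85),notbench=(abs(h[...,1]-119)>17)|(abs(h[...,0]-17)>5),
     green=(h[...,0]>60)&(h[...,0]<95)&(h[...,1]>90))
E
python3 - <<'E'
from h import *
import pickle
np.set_printoptions(precision=4,suppress=True)
D=pickle.load(open("D.pkl","rb"))
def run(key,mask,X,kind):
    rs=[];info=[]
    for i in(0,1):
        p,q,im=D[key,i];m=masks(im)[mask];h=blob(m,project(X,(p,q)))
        if kind=="quad": a,c=quadc(h);info.append((a,(p,q)))
        elif kind=="ell": c=cv2.fitEllipse(h)[0];info.append(cv2.fitEllipse(h)[1])
        rs.append(ray("wrist",c,(p,q)))
    x,e=tri(rs);return x,e,info
for k,X in dict(flask=(.413,-.302,.12),bottle=(.607,-.137,.112),jar=(.434,.274,.1)).items(): print(k,*run(k,"dark",X,"ell"))
print("stand",*run("flask","grey",(.413,-.302,.02),"ell"))
for n,k,m,X in(("carton","bottle","notbench",(.606,-.14,.02)),("mat","mat","green",(.586,.117,.005)),("scale","jar","grey",(.434,.274,.03))):
    x,e,inf=run(k,m,X,"quad");print(n,x,e)
    z={"carton":.024,"mat":.005,"scale":.028}[n]
    for a,ps in inf:
        c=np.array([plane(ray("wrist",t,ps),z)[:2] for t in a]);print(c.ravel(),c.mean(0),[round(np.linalg.norm(c[j]-c[j-1]),3) for j in range(len(c))])
E
```

```text
flask [ 0.4168 -0.3057  0.1274] 0.0005150286732431119 [(50.174537658691406, 61.93783187866211), (48.48135757446289, 50.72356033325195)]
bottle [ 0.6091 -0.137   0.1143] 6.372441110771768e-05 [(38.504432678222656, 45.114234924316406), (38.19306945800781, 43.26020050048828)]
jar [0.4303 0.2851 0.1195] 0.0012939033269813288 [(76.9148941040039, 103.99803924560547), (75.16767883300781, 76.02227783203125)]
stand [ 0.4169 -0.3035  0.0301] 0.00011641760517133429 [(119.52764892578125, 125.30601501464844), (122.04444885253906, 124.88186645507812)]
carton [ 0.6024 -0.1403  0.0238] 3.7478195961949944e-05
[ 0.6773 -0.1827  0.5603 -0.215   0.5271 -0.0976  0.6445 -0.0654] [ 0.6023 -0.1402] [np.float64(0.122), np.float64(0.121), np.float64(0.122), np.float64(0.122)]
[ 0.6775 -0.1826  0.5606 -0.2152  0.5274 -0.0979  0.645  -0.0643] [ 0.6026 -0.14  ] [np.float64(0.123), np.float64(0.121), np.float64(0.122), np.float64(0.122)]
mat [0.5847 0.1161 0.0021] 5.9951050969079844e-05
[0.6442 0.166  0.6355 0.0573 0.5264 0.0657 0.5354 0.1741] [0.5854 0.1158] [np.float64(0.109), np.float64(0.109), np.float64(0.109), np.float64(0.109)]
[0.6441 0.1664 0.6353 0.058  0.5261 0.0668 0.5352 0.1746] [0.5852 0.1164] [np.float64(0.109), np.float64(0.109), np.float64(0.11), np.float64(0.108)]
scale [0.4239 0.2858 0.0224] 5.316350652490835e-05
[0.513  0.3212 0.4732 0.2037 0.3371 0.2493 0.3776 0.3667] [0.4252 0.2852] [np.float64(0.143), np.float64(0.124), np.float64(0.144), np.float64(0.124)]
[0.5123 0.3218 0.4732 0.205  0.3365 0.2517 0.3765 0.3679] [0.4246 0.2866] [np.float64(0.143), np.float64(0.123), np.float64(0.144), np.float64(0.123)]
```

```bash
python3 - <<'E'
from h import *
import pickle
np.set_printoptions(precision=4,suppress=True)
D=pickle.load(open("D.pkl","rb"))
for k,X,ks in (("flask",(.417,-.305,.12),(35,41,45)),("bottle",(.609,-.137,.112),(29,35)),("jar",(.434,.274,.1),(55,63,69))):
  for n in ks:
    rs=[];s=[]
    for i in(0,1):
        p,q,im=D[k,i];m=masks(im)["dark"].astype(np.uint8)
        m=cv2.morphologyEx(m,cv2.MORPH_OPEN,cv2.getStructuringElement(cv2.MORPH_ELLIPSE,(n,n)))
        h=blob(m,project(X,(p,q)));e=cv2.fitEllipse(h);s+=[*np.round(e[1],1),*np.round(e[0])];rs.append(ray("wrist",e[0],(p,q)))
    print(k,n,*tri(rs),s)
E
```

```text
flask 35 [ 0.4141 -0.3051  0.1214] 6.805799313310535e-05 [np.float64(48.4), np.float64(51.6), np.float64(250.0), np.float64(172.0), np.float64(48.2), np.float64(50.5), np.float64(387.0), np.float64(172.0)]
flask 41 [ 0.4141 -0.3052  0.1214] 5.070631545011731e-05 [np.float64(48.3), np.float64(50.7), np.float64(250.0), np.float64(172.0), np.float64(47.8), np.float64(50.2), np.float64(387.0), np.float64(172.0)]
flask 45 [ 0.4143 -0.3054  0.122 ] 3.167740751890107e-05 [np.float64(47.4), np.float64(50.4), np.float64(250.0), np.float64(172.0), np.float64(47.2), np.float64(49.7), np.float64(387.0), np.float64(171.0)]
bottle 29 [ 0.6091 -0.137   0.1142] 7.789072009586221e-05 [np.float64(38.1), np.float64(44.6), np.float64(246.0), np.float64(171.0), np.float64(37.9), np.float64(42.8), np.float64(379.0), np.float64(171.0)]
bottle 35 [ 0.609  -0.1371  0.1137] 9.597069065344024e-07 [np.float64(38.3), np.float64(43.1), np.float64(246.0), np.float64(170.0), np.float64(37.9), np.float64(41.8), np.float64(379.0), np.float64(171.0)]
jar 55 [0.4298 0.2813 0.0982] 9.710228246555165e-05 [np.float64(74.5), np.float64(77.4), np.float64(242.0), np.float64(169.0), np.float64(74.6), np.float64(75.3), np.float64(368.0), np.float64(168.0)]
jar 63 [0.4299 0.2812 0.0983] 6.888118032429977e-05 [np.float64(74.2), np.float64(76.9), np.float64(243.0), np.float64(169.0), np.float64(74.4), np.float64(75.2), np.float64(368.0), np.float64(168.0)]
jar 69 [0.4298 0.2812 0.0984] 8.759884948064766e-06 [np.float64(74.2), np.float64(76.9), np.float64(243.0), np.float64(169.0), np.float64(74.0), np.float64(74.9), np.float64(369.0), np.float64(168.0)]
```

Stations measured: stand (0.417,-0.304, top 0.030), carton (0.602,-0.140, rim 0.024) and mat (0.585,0.116). Cap centres are flask (0.414,-0.305,0.121), bottle (0.609,-0.137,0.114) and jar (0.430,0.281,0.098). Heights agree with the text. Jar goes to the mat first, then I'll look at the bare pan.

```bash
cat >> h.py <<'E'
def rad(p): return list(quat(np.arctan2(p[1],p[0])))
def pick(xy,zc,up):
    """grasp point to (xy, zc), close, lift by up"""
    q=rad(xy);reach([*xy,zc+.155+.10],q)
    hit=servo_line([*xy,zc+.155],rate=.08,max_force=12)
    close_gripper(40);dwell(.3);o=get_obs()
    print("pick hit",hit,"z",o["eef_pos"],"w",o["gripper_width"],"ff",o["finger_force"])
    p=o["eef_pos"];servo_line([p[0],p[1],p[2]+.01],rate=.03);servo_line([p[0],p[1],p[2]+up],rate=.12)
    o=get_obs();print("lifted w",o["gripper_width"],"ff",o["finger_force"],"F",o["force"]);return p[2]
def place(xy,ztcp,up,vias=()):
    """carry at present height to xy, lower until touch near ztcp, release, rise"""
    z=get_obs()["eef_pos"][2]
    for v in (*vias,xy): servo_line([*v,z],rate=.15,attitude=rad(v))
    dwell(.3);servo_line([*xy,ztcp+.015],rate=.1);dwell(.2)
    hit=servo_line([*xy,ztcp-.005],rate=.015,max_force=5)
    o=get_obs();print("place hit",hit,"pos",o["eef_pos"],"expected z",ztcp,"F",o["force"])
    open_jaws();dwell(.3);servo_line([*xy,ztcp+up],rate=.12);print("t",get_obs()["time"])
def look(key,xy,offs=(-.05,.05)):
    out=[];yaw=np.arctan2(xy[1],xy[0]);u=np.array([-np.sin(yaw),np.cos(yaw)])
    for s in offs:
        p=np.r_[np.array(xy)+s*u-.02*np.array([np.cos(yaw),np.sin(yaw)]),.40]
        reach(list(p),list(quat(yaw)));dwell(.3);o=get_obs();out.append((o["eef_pos"],o["orientation"],read_camera("wrist")))
    import pickle;pickle.dump(out,open(key+".pkl","wb"));return out
E
python3 - <<'E'
from h import *
zg=pick([.430,.281],.036+.059,.07)
place([.585,.116],zg-.036+.005,.14)
o=look("pan",(.434,.281))
cv2.imwrite("pics/pan.png",np.hstack([x[2][20:260,120:520] for x in o]))
cv2.imwrite("pics/side1.png",read_camera("side")[150:350,150:400])
E
```

```text
pick hit False z [0.42998634 0.28103399 0.25052599] w 0.6883047237298423 ff 42.84343957901001
lifted w 0.6890074908063272 ff 43.29905033111572 F [-0.08933984 -1.37191594 -2.2129154 ]
place hit True pos [0.58499411 0.1159938  0.21959131] expected z 0.2195259914115558 F [ 0.28396259 -0.17518469  5.24461038]
t 17.8167
```

View pics/pan.png

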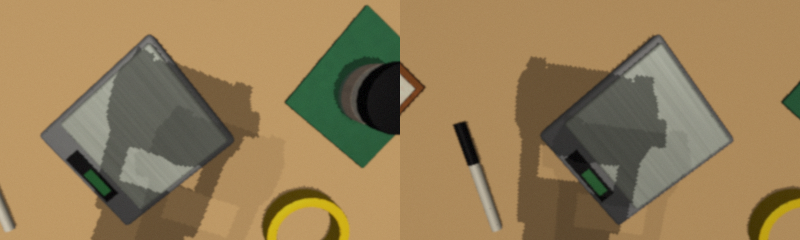

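The jar is upright on the mat, lid at crop (395,98). The pan is bare, its greenish steel distinct from the neutral base, and the base silhouette is at (40-232, 35-222). I'll segment the pan by chroma.

```bash
python3 - <<'E'
from h import *
import pickle
np.set_printoptions(precision=4,suppress=True)
D=pickle.load(open("pan.pkl","rb"))
vis=[]
R={"pan":[],"base":[]}
for p,q,im in D:
    b=cv2.GaussianBlur(im,(5,5),0);lab=cv2.cvtColor((b/255).astype(np.float32),cv2.COLOR_BGR2Lab)
    f=b.astype(float);rat=f[...,2]/np.maximum(f[...,0],1)  # r/b
    c=project((.434,.281,.036),(p,q)).astype(int)
    base=masks(im)["grey"]
    print("r/b along a row:",[round(rat[c[1],x],2) for x in range(c[0]-110,c[0]+111,10)])
    hb=blob(base,c)
    for n,m in(("base",base),("pan",base&(rat>1.03)&(rat<1.6)&(b[...,1]>45))):
        h=blob(m,c);a,x=quadc(h);R[n].append((a,x,(p,q)))
        cv2.polylines(im,[a.astype(int)],True,(0,0,255) if n=="pan" else (255,0,0),1)
    vis.append(im[20:260,120:520])
for n in R:
    X,e=tri([ray("wrist",x,ps) for a,x,ps in R[n]]);print(n,X,e)
    for a,x,ps in R[n]:
        c=np.array([plane(ray("wrist",t,ps),.036 if n=="pan" else .028)[:2] for t in a]);print(c.ravel(),c.mean(0),[round(float(np.linalg.norm(c[j]-c[j-1])),3) for j in range(len(c))])
cv2.imwrite("pics/pan2.png",np.hstack(vis))
E
```

```text
r/b along a row: [np.float64(1.85), np.float64(1.04), np.float64(1.04), np.float64(1.04), np.float64(1.08), np.float64(1.08), np.float64(1.08), np.float64(1.08), np.float64(1.08), np.float64(1.08), np.float64(1.08), np.float64(1.08), np.float64(1.08), np.float64(1.09), np.float64(1.08), np.float64(1.08), np.float64(1.09), np.float64(1.09), np.float64(1.08), np.float64(1.05), np.float64(1.92), np.float64(1.95), np.float64(1.95)]
r/b along a row: [np.float64(1.94), np.float64(1.04), np.float64(1.02), np.float64(1.02), np.float64(1.07), np.float64(1.07), np.float64(1.07), np.float64(1.07), np.float64(1.07), np.float64(1.09), np.float64(1.09), np.float64(1.1), np.float64(1.09), np.float64(1.08), np.float64(1.08), np.float64(1.08), np.float64(1.08), np.float64(1.08), np.float64(1.08), np.float64(1.19), np.float64(1.9), np.float64(1.88), np.float64(1.9)]
pan [0.4332 0.2871 0.0447] 0.0018746170775483498
[0.513  0.3207 0.4756 0.2059 0.3413 0.2494 0.3812 0.3648] [0.4277 0.2852] [0.139, 0.121, 0.141, 0.122]
[0.5108 0.3239 0.4724 0.2086 0.353  0.2475 0.4    0.3616] [0.4341 0.2854] [0.117, 0.122, 0.126, 0.123]
base [0.4241 0.286  0.0209] 0.00019624407455787307
[0.5129 0.3219 0.4746 0.2043 0.3372 0.2488 0.378  0.367 ] [0.4257 0.2855] [0.142, 0.124, 0.145, 0.125]
[0.512  0.3232 0.4728 0.205  0.3367 0.2511 0.3769 0.3683] [0.4246 0.2869] [0.142, 0.124, 0.144, 0.124]
```

View pics/pan2.png

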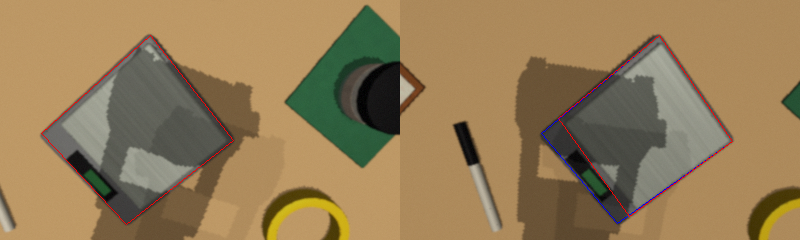

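```bash
python3 - <<'E'
from h import *
import pickle
np.set_printoptions(precision=4,suppress=True)
D=pickle.load(open("pan.pkl","rb"))
vis=[];R=[]
for p,q,im in D:
    b=cv2.GaussianBlur(im,(7,7),0).astype(float);rat=b[...,2]/np.maximum(b[...,0],1)
    c=project((.434,.281,.036),(p,q)).astype(int)
    hb=blob(masks(im)["grey"],c);s=np.zeros(im.shape[:2],np.uint8);cv2.fillPoly(s,[hb],1);s=cv2.erode(s,np.ones((5,5)))
    m=((s>0)&(rat>1.06)&(b[...,1]>45)).astype(np.uint8)
    m=cv2.morphologyEx(m,cv2.MORPH_OPEN,np.ones((9,9)))
    h=blob(m,c);a,x=quadc(h);R.append((a,x,(p,q)))
    cv2.polylines(im,[a.astype(int)],True,(0,0,255),1);vis.append(im[20:260,120:520])
print(tri([ray("wrist",x,ps) for a,x,ps in R]))
for a,x,ps in R:
    c=np.array([plane(ray("wrist",t,ps),.036)[:2] for t in a]);print(c.ravel(),c.mean(0),[round(float(np.linalg.norm(c[j]-c[j-1])),3) for j in range(len(c))])
cv2.imwrite("pics/pan3.png",np.hstack(vis))
E
```

```text
(array([0.4355, 0.2819, 0.0303]), np.float64(1.1263539934279218e-05))
[0.5064 0.3128 0.4684 0.2116 0.3663 0.2503 0.4053 0.3521] [0.4366 0.2817] [0.109, 0.108, 0.109, 0.109]
[0.5066 0.3154 0.4691 0.212  0.3655 0.2511 0.4036 0.3526] [0.4362 0.2828] [0.11, 0.11, 0.111, 0.108]
```

View pics/pan3.png

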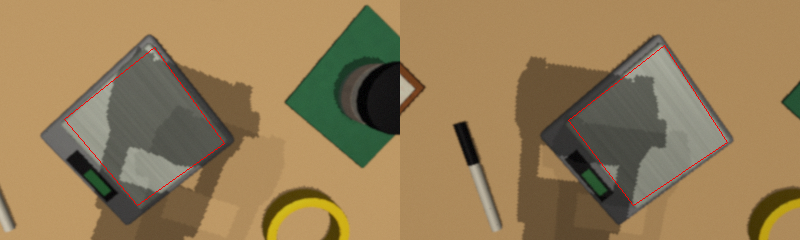

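The red quads sit on the pan, centred at (0.436, 0.282) in both views. Flask to scale next, carried above the sprayer, then I'll look at the stand.

```bash
python3 - <<'E'
from h import *
zg=pick([.4142,-.3052],.030+.090,.15)
place([.436,.282],zg-.030+.036,.12)
cv2.imwrite("pics/side2.png",cv2.resize(read_camera("side")[90:360,140:460],(800,675))[:600])
o=look("stand",(.417,-.3035))
np.set_printoptions(precision=4,suppress=True)
rs=[]
for p,q,im in o:
    m=masks(im);h=blob(m["grey"],project((.417,-.3035,.03),(p,q)));e=cv2.fitEllipse(h);print(e);rs.append(ray("wrist",e[0],(p,q)))
print(tri(rs),get_obs()["time"])
E
```

```text
pick hit False z [ 0.41421299 -0.30523814  0.27524164] w 0.40764678367221513 ff 39.87357974052429
lifted w 0.40685092216418606 ff 40.01029014587402 F [-0.88230359 -0.97108499 -1.76235412]
place hit True pos [0.43604154 0.28194623 0.28126783] expected z 0.2812416435949912 F [-0.79357303 -0.70336414  3.76777011]
t 35.0
((266.29193115234375, 152.58804321289062), (119.15364837646484, 124.48146057128906), 131.0217742919922)
((366.6786193847656, 152.6699676513672), (119.70382690429688, 124.48562622070312), 49.45745086669922)
(array([ 0.4169, -0.3038,  0.028 ]), np.float64(1.880176026036352e-05)) 38.4417
```

View pics/side2.png

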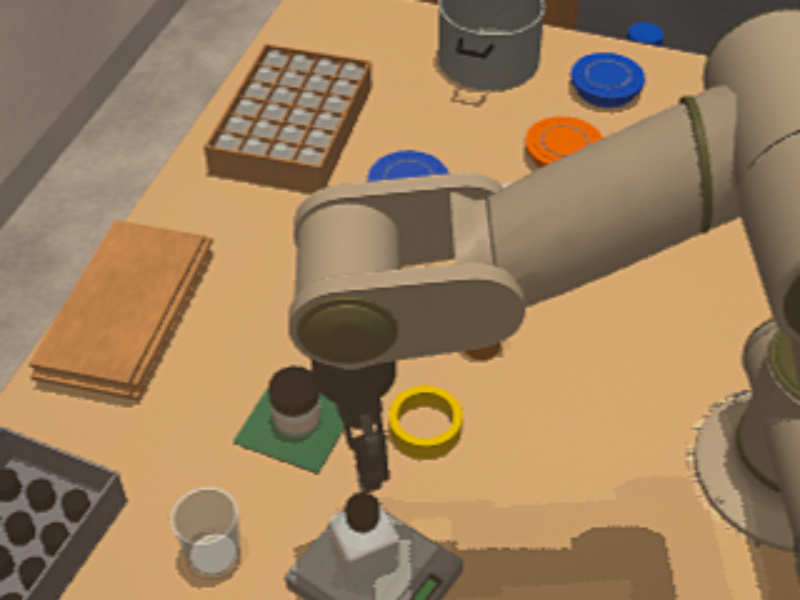

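The flask stands upright on the pan (360,535) and the jar is still on the mat (295,405). The stand is confirmed at (0.417,-0.304). Bottle to stand, then look at the carton.

```bash
python3 - <<'E'
from h import *
np.set_printoptions(precision=4,suppress=True)
zg=pick([.609,-.137],.004+.108,.08)
place([.417,-.3037],zg-.004+.030,.14)
o=look("carton",(.602,-.140))
R=[]
for p,q,im in o:
    h=blob(masks(im)["notbench"],project((.602,-.14,.02),(p,q)));R.append((quadc(h)[1],(p,q)))
print("carton",tri([ray("wrist",x,ps) for x,ps in R]))
o=look("jar2",(.585,.116));rs=[]
for p,q,im in o:
    m=cv2.morphologyEx(masks(im)["dark"].astype(np.uint8),cv2.MORPH_OPEN,cv2.getStructuringElement(cv2.MORPH_ELLIPSE,(55,55)))
    rs.append(ray("wrist",cv2.fitEllipse(blob(m,project((.585,.116,.065),(p,q))))[0],(p,q)))
print("jar",tri(rs),get_obs()["time"])
E
```

```text
pick hit False z [ 0.609  -0.137   0.2672] w 0.3397767172139702 ff 39.42881226539612
lifted w 0.33838494694156596 ff 39.64366972446442 F [-0.8556  0.7063 -3.5627]
place hit True pos [ 0.417  -0.3037  0.2932] expected z 0.2932217877718738 F [-0.8615  0.3502  5.1107]
t 48.8333
carton (array([ 0.6026, -0.1409,  0.0235]), np.float64(0.00018940568230834605))
jar (array([0.5846, 0.1161, 0.0673]), np.float64(2.421622567744939e-05)) 52.6583
```

```bash
python3 - <<'E'
from h import *
np.set_printoptions(precision=4,suppress=True)
zg=pick([.5846,.1161],.005+.059,.07)
place([.6025,-.1406],zg-.005+.004,.16)
for k,xy,X,n in(("fj",(.6025,-.1406),(.6025,-.1406,.063),55),("ff",(.436,.282),(.436,.282,.125),35),("fb",(.417,-.304),(.417,-.304,.138),29)):
    rs=[]
    for p,q,im in look(k,xy):
        m=cv2.morphologyEx(masks(im)["dark"].astype(np.uint8),cv2.MORPH_OPEN,cv2.getStructuringElement(cv2.MORPH_ELLIPSE,(n,n)))
        rs.append(ray("wrist",cv2.fitEllipse(blob(m,project(X,(p,q))))[0],(p,q)))
    print(k,*tri(rs))
reach([.2,-.5,.42],rad([.2,-.5]));print(get_obs()["time"])
cv2.imwrite("pics/end.png",np.hstack([read_camera("scene")[80:380,220:480],read_camera("side")[100:400,150:430]]))
E
```

```text
pick hit False z [0.5847 0.1161 0.2196] w 0.6890290131924701 ff 43.24506998062134
lifted w 0.6863772655833944 ff 43.29863727092743 F [-0.4915  0.3054 -1.8433]
place hit True pos [ 0.6025 -0.1406  0.2186] expected z 0.21860785931110926 F [0.1728 0.2818 4.3576]
t 62.5333
fj [ 0.6022 -0.1409  0.0643] 1.1365888901826683e-05
ff [0.4359 0.2816 0.1276] 2.4886963434510652e-05
fb [ 0.4169 -0.3045  0.1399] 1.0102081895174167e-05
71.325
```

View pics/end.png

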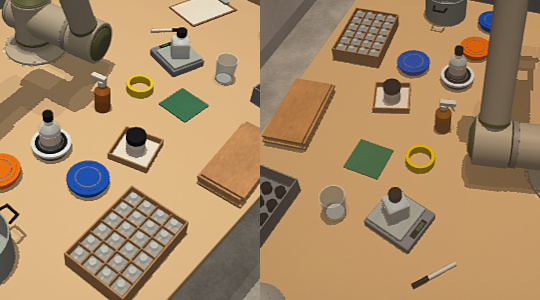

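All three stand upright and centred: bottle on the stand (50,135), jar in the carton (136,145) and flask on the scale (180,48). The beaker, tape and sprayer have not visibly moved.

```bash
python3 -c "
from plant import *
print(finish_job())"
```

```text
the job is handed in; nothing more can be done
None
```

The job is handed in at about 71 s on the robot's clock: flask on the scale, bottle on the stand and jar in the carton, all upright, each measured within about 1 mm of its station's measured centre; the verdict was not reported back.

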